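Set and clamp the lens carriage, then fire the lamp shutter

TASK

On the optical bench, slide the lens carriage along the rods until its pointer stands over the small brass index tab, and turn the carriage's clamp knob clockwise until it is tight. Then twist the spring-loaded shutter knob on the lamp house's sloping face clockwise to its stop, hold it there for half a second, and let go so that it springs right back. Leave the other things on the table where they are.

Things in the scene. Friction and masses are not known exactly. Their poses are not given: they have to be found in the camera images.
- clamp_grip (a point): clamp knob: black wing knob on the robot's side of the lens carriage, axis vertical. Its bar is 42 mm long, 13 thick, 34 tall. This point is on the axis, 14 mm below the bar's top, 20 above the 28 mm disc under the bar, 28 above the carriage plate. x along the bar, y through its thickness, z up; it turns with the knob. The lens rim is 70 mm away, away from the robot, and 38 mm higher
- clamp (a joint): angle of the clamp knob, rad: 0 loose, grows clockwise seen from above, 1.2 tight at its stop. At 0 the bar stands 0.6 rad anticlockwise (from above) of the line across the rods. Turning takes 0.05 N m, under 0.1 N m when tight; it stays where it is left. From 1.0 the carriage is clamped (tight, it holds against about 10 N); below 0.7 it slides freely
- carriage (a joint): position of the lens carriage on the rods, m, 0 to 0.29, growing towards the lamp house. An aluminium plate 160 mm across the rods, 70 along, 16 thick, its top 72 mm above the table, with a round lens 54 mm across on it (top at 138 mm). It slides with about 1.5 N, stays where it is left, and may be slid by its clamp knob. At the start the tab is 80 to 240 mm from the pointer, on the lamp's side
- pointer_tip (a point): tip of the steel pointer, a bar 4 mm wide that sticks out level from the carriage on the side away from the robot, 52 mm above the table. y along the rods towards the lamp house, x across them away from the robot. It moves with the carriage
- index_tab: index tab: small brass block fixed on the bench's scale strip, 30 mm across the rods, 12 wide along them, 12 tall. Origin: centre of its underside; y along the rods towards the lamp house, x across them away from the robot, z up. The pointer passes 8 mm above it, its tip over the tab's near end, and stands over the tab when the tip is within 6 mm of the tab's middle along y
- shutter_grip (a point): shutter knob: black wing knob on the lamp house's sloping face, which leans 35 degrees from level and looks up and to the robot. Its bar is 44 mm long, 14 thick, 36 tall. This point is on the axis, 14 mm inside the bar's top, 22 out from the 38 mm disc under the bar, 32 out from the face. x along the bar, y through its thickness, z along the axis out of the face; it turns with the knob
- shutter (a joint): angle of the shutter knob, rad: 0 at rest (bar 0.55 rad anticlockwise, looking at the face, of the face's fall line), grows clockwise (looking at the face), 1.1 at its stop. A spring drives it back to rest; turning takes 0.03 N m, about 0.1 N m at the stop. It swings the blade over the lamp's round window
- lamp: grey lamp house by the bench's end: 210 mm deep (x -110 to 100), 140 wide. Its sloping face rises from 45 mm above the table on the robot's side to 131 mm; behind it a tower rises to 220 mm, with a visor over the slope's top 30 mm (at 208 to 220 mm). Origin: on the table, mid-width; x away from the robot, y away from the bench. The shutter knob's axis meets the face at x -46, y 0, z 88 mm
- spare_lens: bystander, to be left alone: spare lens on a round dark-metal foot, 52 mm across, 60 mm tall; origin: centre of its underside
- weight: bystander, to be left alone: small brass slotted-top weight, 38 mm across, 52 mm tall; origin: centre of its underside
- driver: bystander, to be left alone: screwdriver lying on the table, 170 mm long; origin on the table under its middle
- tape: bystander, to be left alone: roll of paper tape lying flat, 90 mm across, 20 mm tall; origin: centre of its underside
- cone: bystander, to be left alone: wooden cone, 44 mm across, 77 mm tall; origin: centre of its underside
- ruler: bystander, to be left alone: wooden ruler 30 x 200 x 5 mm lying on the table; origin: centre of its underside

How it is judged:
On the way, in this order (a step that is already met when the one before it is completed fails the run):
1. the pointer stands over the index tab and the clamp knob is tight (y of pointer_tip in the frame of index_tab between -0.006 and 0.006 m and value of joint clamp above 1 rad), for 0.3 s.
2. the shutter knob is held at its stop, the carriage still clamped at the tab (all of step 1 and value of joint shutter above 1.02 rad), for 0.4 s.
At the end, for the whole second after the job is handed in: the pointer's tip within 6 mm of the index tab's middle along the rods, the carriage at rest, the clamp knob past 1.0 of 1.2 rad, the shutter knob sprung back to within 0.08 rad of rest; before that the shutter knob was held within 0.08 rad of its stop for 0.4 s with the carriage clamped (all of step 1 and value of joint shutter below 0.08 rad and velocity of joint carriage between -0.005 and 0.005 m/s); the robot touches nothing.
It fails at once if a bystander (spare lens, weight, screwdriver, tape, cone or ruler) is moved more than 25 mm (distance of any of spare_lens, weight, driver, tape, cone, ruler from where it was at the start of the episode above 0.025 m).
It also fails if it takes over 66 s, if anything falls off the work surface, if the arm or the gripper's body presses on something with over 40 N, if the wrist force passes 120 N, or if a joint passes its speed limit or range.

ROBOT

A 7-joint arm with a two-finger parallel gripper is mounted at the origin on the work surface. World frame = base frame: x ahead of the robot, y to its left, z up, the work surface at z = 0. Lengths are in m, angles in rad, forces in N, time in s.
With the tool pointing down it reaches from about 0.35 to 0.9 m from the base axis. Payload 8.1 kg.
Tool frame: the origin (TCP) lies at the centre of the arm's flange, where the gripper is bolted on; the fingertips stand 178 mm ahead of it and the grasp point (between the pads) lies 159 mm ahead of it; x points along the fingers, z is the direction in which the jaws open and shut, and the axes are right-handed (so a half turn about x gives the same grasp; the last joint's range is limited). The gripper opens to 92 mm and grips with 3 to 60 N. Pads are 19 mm wide; open, the fingers measure 130 mm over their backs; the gripper's body (75 mm by 190 mm) begins 47 mm behind the grasp point.
Start: joints at [1.202, 0.434, 0.025, 1.573, -0.012, 1.134, -0.075], TCP at [0.164, -0.603, 0.405] pointing down, gripper open.
Joint ranges: [-2.62, 2.62], [-0.44, 2.09], [-1.27, 1.32], [0.08, 2.57], [-1.32, 4.46], [0.12, 2], [-2.74, 2.74]. Speed limits (rad/s): [2.22, 2.22, 3.01, 3.01, 3.14, 3.14, 3.14].

INTERFACE

Orientations are given as a rotation vector (axis times angle).
In Python, from cell import arm, get_image, search_frame, pinpoint gives the robot as it stands.
- The arm moves only by the tool arm_command, never from a script. Its argument "motion" is a list of rows, each a list of 7 numbers: the finger opening in mm, from 0 to 91.8, then the shift along the tool's x, y, z in mm, then the turn, a rotation vector about the tool's x, y, z in degrees. In form: [[fingers, x, y, z, ax, ay, az], ...]. A call has 1 to 5 rows; each row shifts and turns the commanded pose from where the row before left it, along the tool's axes as they then stand; what a row does not reach is not made up. A row lasts 1/8 s, in which the tool goes at most 62.5 mm and 10.7 degrees, less where a joint would pass 70% of its speed; a pose out of reach is approached as far as the arm can. A call with a gripper value outside its range is refused whole. The fingers move at their own pace and stop on an object; "newtons" is the grip in N (left out, the last holds). Time passes only in rows, so rows that do not move let the fingers close. It gives the time, the measured TCP pose, the force and the opening at its end, in the units of the state.
- arm.observe(): the state, without advancing time (a new reading comes with each control period).
- get_image(name): name is "scene" or "side" or "wrist"; returns a dict with "frame" (420x560x3 uint8, red, green, blue), "range_z" (420x560 float32, m along the optical axis (not along the pixel's ray), 0 where there is no reading), "K" (3x3 intrinsics, pixels), "origin" and "rotation" of the camera in the world; the wrist camera has in their place "tool_from_camera" (4x4, takes a point from camera to tool coordinates, whose origin is the TCP and whose axes are the tool frame's). Camera axes: x right, y down, z forward; pixel columns grow to the right and rows downward; lengths in m; the calibration is good to about 2 mm. A picture is of the moment at which its call begins: read the wrist's pose just before it.
- arm.sign_off(): hands the job in, once; it reports no verdict.
Trained networks look in the newest picture that a camera, given by its name, has taken for a name from the list of things; names that differ only in an ending like _2 or _b are one class to them, and where a whole thing is asked for, a point or a joint stands for the part that bears it (a point fixed in the world has none). Each returns a list of dicts, best first, with "p" (0 to 1); they miss things now and then, are a little off and sometimes report something else, mostly with a low value. They report only what shows in the picture. A call takes as long as a camera call.
- search_frame(camera, target): "point" ([x, y, z] in m, in world coordinates, good to about 4 mm: the middle of the surface that is visible of it).
- pinpoint(camera, target): "point" ([x, y, z] in m, in world coordinates, good to about 4 mm: a listed point, or the origin of a listed thing).
The state is a dict: "clock": time; "joints": joint angles; "dq": joint speeds; "joint_efforts": joint torques, N m; "position": TCP position; "ee_rot": TCP orientation; "force": force on the tool from outside, world axes, zero at the start; "ft_torque": the same for the moment, N m; "width": opening from 0.0 (shut) to 1.0 (fully open).
Only numpy, scipy, OpenCV 4.12 (cv2) and the standard library are available. Lean on these libraries where they do the work, as an engineer would, in place of code of your own. Each camera call takes 0.05 s, during which the arm holds its last target. There are 200 camera calls.

## Working session

There is one attempt and no reset: what is moved stays moved. The work goes in short steps, Python scripts to look and compute and a tool call to move; the robot and the scene stay as the last step left them, time stands still between calls to the robot, and variables do not carry over. Pictures are saved under pics/ and viewed, about 8 in all and at most 12, crops included, and the job is handed in when it is done.

Besides the shell and the picture viewer there is one more tool, called after "Emit:" by a JSON object that holds its "method" and its "body". arm_command: Moves the arm, as the interface text tells. Its arguments: {"type":"object","properties":{"motion":{"type":"array"},"newtons":{"type":"number"}},"required":["motion"]}

```bash
ls; mkdir -p pics; cat > h.py <<'E'
import numpy as np, cv2
from scipy.spatial.transform import Rotation as R
from cell import arm, get_image, search_frame, pinpoint
def save(n,f): cv2.imwrite('pics/'+f,cv2.cvtColor(n['frame'],cv2.COLOR_RGB2BGR))
E
python3 - <<'E'
from h import *
s=arm.observe(); print({k:np.round(v,3).tolist() for k,v in s.items()})
print(R.from_rotvec(s['ee_rot']).as_matrix().round(3))
ims=[]
for c in ['scene','side']:
    d=get_image(c); ims.append(d['frame']); print(c,d['origin'],np.round(d['rotation'],3).tolist(),d['K'].tolist())
    for t in ['clamp_grip','pointer_tip','index_tab','shutter_grip','lamp','spare_lens','weight','driver','tape','cone','ruler']:
        print(t,[(np.round(r['point'],4).tolist(),round(r['p'],2)) for r in pinpoint(c,t)[:2]])
    save(d,c+'0.png')
E
```

```text
pics
{'clock': 0.0, 'joints': [1.202, 0.435, 0.025, 1.574, -0.012, 1.134, -0.075], 'dq': [0.001, 0.001, -0.001, 0.002, 0.0, -0.0, -0.001], 'joint_efforts': [-0.003, -66.784, 0.984, -31.446, -0.06, 0.043, 0.0], 'position': [0.164, -0.603, 0.404], 'ee_rot': [1.012, 1.325, -1.011], 'force': [0.154, -0.109, 0.054], 'ft_torque': [-0.016, 0.021, 0.021], 'width': 1.0}
[[-0.001  0.965  0.263]
 [ 0.001  0.263 -0.965]
 [-1.    -0.    -0.002]]
scene [ 0.74311441 -0.42448489  0.76951853] [-2.537, -0.612, 0.184] [[392.7596879700668, 0.0, 278.20688289471605], [0.0, 392.7596879700668, 208.7430415756697], [0.0, 0.0, 1.0]]
clamp_grip []
pointer_tip [([0.6627, -0.231, 0.0537], 0.88)]
index_tab [([0.6765, -0.0198, 0.0328], 0.4)]
shutter_grip []
lamp [([0.562, 0.2183, -0.001], 0.6)]
spare_lens [([0.4055, -0.0789, 0.0018], 0.94)]
weight [([0.4053, 0.013, 0.0007], 0.84)]
driver [([0.3829, -0.2151, -0.0007], 0.81)]
tape [([0.5154, -0.3701, 0.0002], 0.73)]
cone [([0.4156, -0.3492, -0.0021], 0.59)]
ruler [([0.4273, 0.2346, 0.0033], 0.94), ([0.4072, -0.0787, -0.0009], 0.34)]
side [ 0.34166281 -0.57375291  0.64984844] [-2.303, 0.45, -0.188] [[387.2530550578333, 0.0, 279.9851738151599], [0.0, 387.2530550578333, 207.40755576196565], [0.0, 0.0, 1.0]]
clamp_grip [([0.5035, -0.2283, 0.1019], 0.96)]
pointer_tip [([0.6624, -0.2339, 0.0518], 0.67)]
index_tab [([0.6815, -0.0127, 0.027], 0.47)]
shutter_grip [([0.4994, 0.2209, 0.114], 0.67)]
lamp [([0.5633, 0.218, 0.0025], 0.77)]
spare_lens [([0.4068, -0.0774, 0.0017], 0.68)]
weight [([0.4043, 0.007, 0.005], 0.67)]
driver [([0.3847, -0.2126, 0.0063], 0.89), ([0.426, 0.2322, 0.0026], 0.17)]
tape [([0.5105, -0.3744, 0.0007], 0.94)]
cone [([0.4119, -0.342, 0.0015], 0.59)]
ruler [([0.4275, 0.2294, 0.0045], 0.6)]
```

View pics/scene0.png

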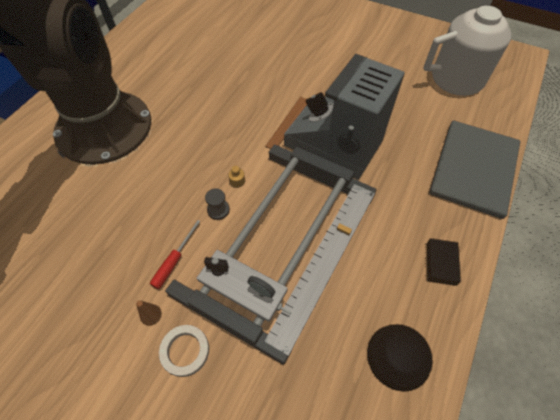

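View pics/side0.png

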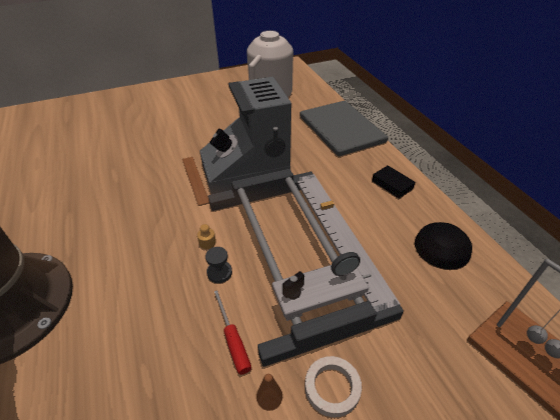

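The scene view shows the tab at about (344,229), the clamp knob at (215,265), the shutter knob at (318,104) and the bench running diagonally towards the lamp. The side view has the same layout, with the tab at (327,206). Next I'll measure the rod direction and tab precisely.

```bash
cat >> h.py <<'E'
def cloud(d):
    v,u=np.mgrid[:420,:560]; z=d['range_z']; K=d['K']
    p=np.stack([(u-K[0,2])*z/K[0,0],(v-K[1,2])*z/K[1,1],z],-1)
    r=np.array(d['rotation']); r=R.from_rotvec(r).as_matrix() if r.size==3 else r.reshape(3,3)
    return p@r.T+np.array(d['origin'])
def rect(P,m):
    c=cv2.minAreaRect((P[m][:,:2]*1000).astype(np.float32)); return np.round(cv2.boxPoints(c),1).tolist(),np.round(c[0],1),np.round(c[1],1),round(c[2],2),int(m.sum())
def clean(m): return cv2.morphologyEx(m.astype(np.uint8),cv2.MORPH_OPEN,np.ones((2,2)))>0
def tab(d,P):
    h=cv2.cvtColor(d['frame'],cv2.COLOR_RGB2HSV)
    return (h[...,0]>12)&(h[...,0]<32)&(h[...,1]>110)&(P[...,2]>.024)&(P[...,2]<.05)&(abs(P[...,0]-.68)<.04)&(abs(P[...,1]+.015)<.05)
def plate(P,y): return clean((abs(P[...,2]-.072)<.0035)&(abs(P[...,0]-.57)<.14)&(abs(P[...,1]-y)<.1))
E
python3 - <<'E'
from h import *
for c in ['scene','side']:
    d=get_image(c);P=cloud(d)
    m=tab(d,P); print(c,'tab',rect(P,m),P[m].mean(0),P[m].max(0))
    print('plate',rect(P,plate(P,-.23)))
    # strip
    g=d['frame'].min(2)
    m=clean((g>110)&(P[...,2]>.01)&(P[...,2]<.04)&(P[...,0]>.6)&(abs(P[...,1]+.1)<.3)); print('strip',rect(P,m))
    # rods
    m=clean((P[...,2]>.035)&(P[...,2]<.068)&(P[...,0]>.47)&(P[...,0]<.64)&(abs(P[...,1]+.05)<.1))
    q=P[m]; 
    for a,b in [(.47,.55),(.55,.64)]:
        k=q[(q[:,0]>a)&(q[:,0]<b)]
        print('rod',len(k),np.polyfit(k[:,1],k[:,0],1),k.mean(0))
    # slope normal
    k=P[(P[...,2]>.05)&(P[...,2]<.125)&(abs(P[...,1]-.218)<.055)&(P[...,0]>.44)&(P[...,0]<.58)]
    for _ in range(6):
        c0=k.mean(0);n=np.linalg.svd(k-c0,full_matrices=False)[2][2]; n*=np.sign(n[2]); e=(k-c0)@n; k=k[abs(e)<max(.003,np.std(e))]
    print('slope',n,len(k))
    # clamp knob bar top
    k=clean((P[...,2]>.105)&(P[...,2]<.12)&(abs(P[...,0]-.5035)<.035)&(abs(P[...,1]+.23)<.04)); print('clamp',rect(P,k))
    print([ (r['point'],r['p']) for r in pinpoint(c,'clamp_grip')+pinpoint(c,'index_tab')+pinpoint(c,'pointer_tip')+pinpoint(c,'shutter_grip')])
E
```

```text
scene tab ([[666.0999755859375, -21.799999237060547], [693.2000122070312, -24.799999237060547], [694.5, -12.899999618530273], [667.4000244140625, -9.899999618530273]], array([680.3, -17.3]), array([11.9, 27.2]), 83.66, 76) [ 0.68070043 -0.01814589  0.04221581] [ 0.69394125 -0.01109746  0.04765683]
plate ([[452.6000061035156, -240.5], [743.0999755859375, -424.5], [823.2999877929688, -297.79998779296875], [532.7999877929688, -113.80000305175781]], array([ 638. , -269.1]), array([149.9, 343.9]), 57.65, 2297)
strip ([[613.7000122070312, 100.69999694824219], [651.7999877929688, -431.0], [743.0999755859375, -424.5], [705.0, 107.19999694824219]], array([ 678.4, -161.9]), array([ 91.6, 533. ]), 4.1, 4296)
rod 613 [0.03458916 0.507523  ] [ 0.50572848 -0.05188083  0.04301125]
rod 659 [0.04399852 0.6285494 ] [ 0.62623304 -0.05264623  0.04357112]
slope [-0.58718444 -0.02503374  0.80906597] 390
clamp ([[484.1000061035156, -230.6999969482422], [715.4000244140625, -453.20001220703125], [743.0999755859375, -424.5], [511.79998779296875, -201.89999389648438]], array([ 613.6, -327.6]), array([ 39.9, 32
[... 827 characters left out ...]
001525878906], [682.5999755859375, 136.89999389648438]], array([ 601.1, -261.2]), array([788.1, 197.5]), 64.37, 2459)
rod 555 [0.0603125  0.50726039] [ 0.50370238 -0.05899296  0.04809739]
rod 499 [0.04236824 0.6237571 ] [ 0.62115862 -0.06133095  0.05110401]
slope [-0.57315343  0.04027299  0.81845784] 985
clamp ([[311.79998779296875, -557.9000244140625], [341.70001220703125, -573.7999877929688], [537.5999755859375, -203.0], [507.70001220703125, -187.1999969482422]], array([ 424.7, -380.5]), array([419.3,  33.8]), 62.15, 204)
[([0.509, -0.2261, 0.1016], 0.71), ([0.6857, -0.0157, 0.0288], 0.47), ([0.4016, 0.0093, 0.0037], 0.23), ([0.6596, -0.2288, 0.05], 0.59), ([0.4969, 0.2229, 0.1121], 0.55)]
```

Emit:
{"method": "arm_command", "body": {"motion": [[91.8,0,53.5,-34,0,0,0],[91.8,0,53.5,-34,0,0,0],[91.8,0,53.5,-34,0,0,0],[91.8,0,53.5,-34,0,0,0],[91.8,0,53.5,-34,0,0,0]], "newtons": 20}}

```text
clock: 2.33
position: [0.3757, -0.3705, 0.405]
ee_rot: [1.011, 1.322, -1.011]
force: [1.3, -1.0, 0.0]
width: 1.0
```

Emit:
{"method": "arm_command", "body": {"motion": [[91.8,10,53.5,-34,0,0,0],[91.8,20,53.5,-34,0,0,0],[91.8,14,53.5,-34,0,0,0],[91.8,0,0,0,-8.4,0,0],[91.8,0,0,0,-8.4,0,0]]}}

```text
clock: 2.95
position: [0.4981, -0.2362, 0.3624]
ee_rot: [0.783, 1.426, -0.783]
force: [-0.2, -0.4, -0.1]
width: 1.001
```

```bash
cat >> h.py <<'E'
def wrist():
    arm.observe(); s=arm.observe(); d=get_image('wrist'); T=np.eye(4); T[:3,:3]=R.from_rotvec(s['ee_rot']).as_matrix(); T[:3,3]=s['position']
    C=T@d['tool_from_camera']; d['origin']=C[:3,3]; d['rotation']=C[:3,:3]; return s,d
def need(s,p,jaw,ax=(0,0,-1)):
    "shift (mm, tool axes) and turn (deg, tool axes) to bring the grasp point to p with finger axis ax, jaw line jaw"
    M=R.from_rotvec(s['ee_rot']).as_matrix(); x=np.array(ax)/np.linalg.norm(ax); z=np.array(jaw,float); z-=x*(z@x); z/=np.linalg.norm(z)
    if z@M[:,2]<0: z=-z
    W=np.stack([x,np.cross(z,x),z],1)
    return np.round(M.T@(np.array(p)-.159*x-s['position'])*1000,1), np.round(np.degrees(R.from_matrix(M.T@W).as_rotvec()),2)
def show(s): print('t',s['clock'],'pos',np.round(s['position'],4),'F',np.round(s['force'],1),'T',np.round(s['ft_torque'],2),'w',round(float(s['width'])*91.8,1),'q',np.round(s['joints'],2).tolist(),'\n',R.from_rotvec(s['ee_rot']).as_matrix().round(3).tolist())
E
python3 - <<'E'
from h import *
s,d=wrist(); show(s); save(d,'w1.png'); P=cloud(d)
m=(P[...,2]>.11)&(P[...,2]<.122)&(abs(P[...,0]-.505)<.03)&(abs(P[...,1]+.228)<.03)
print('bartop',rect(P,m),P[m].mean(0))
m=plate(P,-.23); print('plate',rect(P,m))
for t in ['clamp_grip','pointer_tip','index_tab']: print(t,[(np.round(r['point'],4).tolist(),round(r['p'],2)) for r in pinpoint('wrist',t)[:2]])
E
```

```text
t 2.95 pos [ 0.4981 -0.2362  0.3624] F [-0.2 -0.4 -0.1] T [-0.01 -0.05  0.02] w 91.9 q [0.52, 0.37, -0.23, 1.79, 0.1, 0.99, -0.76] 
 [[-0.0, 0.844, 0.536], [0.0, 0.536, -0.844], [-1.0, -0.0, -0.0]]
bartop ([[481.0, -225.39999389648438], [485.1000061035156, -237.8000030517578], [525.2999877929688, -224.60000610351562], [521.2999877929688, -212.1999969482422]], array([ 503.2, -225. ]), array([42.3, 13. ]), 18.16, 1093) [ 0.50432326 -0.22447794  0.11397719]
plate ([[452.20001220703125, -271.29998779296875], [643.2999877929688, -279.1000061035156], [646.7000122070312, -197.0], [455.5, -189.1999969482422]], array([ 549.4, -234.1]), array([ 82.2, 191.4]), 87.68, 15649)
clamp_grip [([0.5056, -0.2201, 0.1033], 0.66)]
pointer_tip [([0.6572, -0.2361, 0.052], 0.94)]
index_tab []
```

View pics/w1.png

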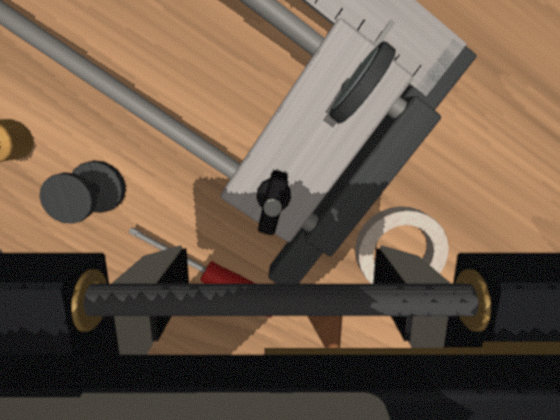

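The wrist view shows the knob bar at (275,200), the plate and the lens. The bar's top fits a 42×13 mm rectangle at 18°, so the clamp starts at about 0.24 rad. I'll align the jaws to that.

```bash
python3 - <<'E'
from h import *
s=arm.observe(); a=np.radians(108.2); print(need(s,[.5033,-.225,.1025],[np.cos(a),np.sin(a),0]))
E
```

```text
(array([101.3,  11.6,  -7.5]), array([ 1.36e+01,  0.00e+00, -1.00e-02]))
```

Emit:
{"method": "arm_command", "body": {"motion": [[91.8,0,11.6,-7.5,0,0,0],[60,0,0,0,6.8,0,0],[50,30,0,0,6.8,0,0],[50,35,0,0,0,0,0],[50,20,0,0,0,0,0]]}}

```text
clock: 3.78
position: [0.5033, -0.2236, 0.2763]
ee_rot: [0.97, 1.345, -0.97]
force: [-0.6, 1.3, 0.7]
width: 0.614
```

Emit:
{"method": "arm_command", "body": {"motion": [[50,16,0,0,0,0,0],[30,0,0,0,0,0,0],[0,0,0,0,0,0,0],[0,0,0,0,0,0,0],[0,0,0,0,0,0,0]], "newtons": 20}}

```text
clock: 4.4
position: [0.5035, -0.2249, 0.2623]
ee_rot: [0.969, 1.343, -0.969]
force: [0.8, 0.5, 0.1]
width: 0.159
```

```bash
python3 - <<'E'
from h import *
s=arm.observe(); show(s)
M=R.from_rotvec(s['ee_rot']).as_matrix(); b=np.array([.042,.999,0]); print('per 215mm in tool axes',M.T@b*215)
E
```

```text
t 4.4 pos [ 0.5035 -0.2249  0.2623] F [0.8 0.5 0.1] T [-0.05  0.05  0.03] w 14.6 q [0.45, 0.49, -0.17, 1.9, 0.12, 0.76, -1.04] 
 [[0.001, 0.949, 0.316], [-0.0, 0.316, -0.949], [-1.0, 0.001, 0.001]]
per 215mm in tool axes [-8.17245140e-02  7.63965548e+01 -2.00942024e+02]
```

Emit:
{"method": "arm_command", "body": {"motion": [[0,0,5,-13,0,0,0],[0,0,10,-26.3,0,0,0],[0,0,12,-31.5,0,0,0],[0,0,12,-31.5,0,0,0],[0,0,12,-31.5,0,0,0]]}}

```text
clock: 5.03
position: [0.5098, -0.0802, 0.2623]
ee_rot: [0.97, 1.343, -0.968]
force: [3.0, -2.3, 0.8]
width: 0.14
```

Emit:
{"method": "arm_command", "body": {"motion": [[0,0,10,-26.3,0,0,0],[0,0,8,-21,0,0,0],[0,0,4,-10.5,0,0,0],[0,0,0,0,0,0,0]]}}

```text
clock: 5.52
position: [0.5125, -0.0187, 0.2623]
ee_rot: [0.969, 1.344, -0.966]
force: [2.2, 1.2, 4.6]
width: 0.14
```

```bash
python3 - <<'E'
from h import *
s,d=wrist(); show(s)
for c in ['scene','side','wrist']:
    if c!='wrist': d=get_image(c)
    save(d,c+'2.png'); P=cloud(d)
    m=tab(d,P); print(c,int(m.sum()), rect(P,m)[:3] if m.sum()>5 else '')
    for t in ['pointer_tip','index_tab','clamp_grip']: print(t,[(np.round(r['point'],4).tolist(),'by',round(r['point'][0]*.042+r['point'][1],4),round(r['p'],2)) for r in pinpoint(c,t)[:2]])
a=cv2.imread('pics/scene2.png')[100:310,230:440]; b=cv2.imread('pics/side2.png')[140:350,200:410]
cv2.imwrite('pics/c2.png',cv2.resize(np.hstack([a,b]),(800,400),interpolation=cv2.INTER_CUBIC))
E
```

```text
t 5.525 pos [ 0.5125 -0.0187  0.2623] F [2.2 1.2 4.6] T [ 0.26 -0.51  0.01] w 12.8 q [0.08, 0.44, -0.2, 1.99, 0.13, 0.72, -1.44] 
 [[0.002, 0.948, 0.318], [0.001, 0.318, -0.948], [-1.0, 0.002, -0.0]]
scene 74 ([[667.0999755859375, -11.899999618530273], [667.2000122070312, -22.5], [694.9000244140625, -22.399999618530273], [694.9000244140625, -11.800000190734863]], array([681. , -17.1]), array([27.7, 10.6]))
pointer_tip [([0.6705, -0.0249, 0.0536], 'by', 0.0033, 0.86), ([0.4264, 0.2321, -0.0004], 'by', 0.25, 0.43)]
index_tab [([0.6795, -0.0191, 0.0332], 'by', 0.0094, 0.44)]
clamp_grip []
side 64 ([[664.7999877929688, -22.799999237060547], [694.4000244140625, -26.200000762939453], [695.7999877929688, -13.800000190734863], [666.2000122070312, -10.399999618530273]], array([680.3, -18.3]), array([12.5, 29.8]))
pointer_tip [([0.6753, -0.0292, 0.0501], 'by', -0.0008, 0.77)]
index_tab [([0.6822, -0.014, 0.0256], 'by', 0.0147, 0.52)]
clamp_grip [([0.5151, -0.0219, 0.0997], 'by', -0.0003, 0.44)]
wrist 64 ([[664.7999877929688, -22.799999237060547], [694.4000244140625, -26.200000762939453], [695.7999877929688, -13.800000190734863], [666.2000122070312, -10.399999618530273]], array([680.3, -18.3]), array([12.5, 29.8]))
pointer_tip []
index_tab []
clamp_grip [([0.5121, -0.0145, 0.1033], 'by', 0.007, 0.71)]
```

View pics/c2.png

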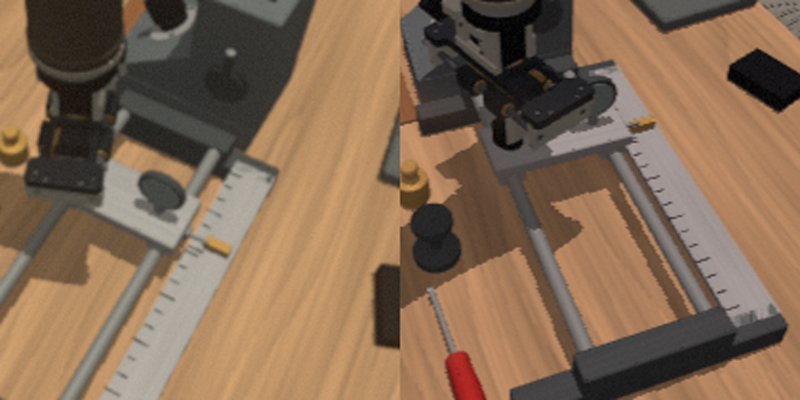

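Both cameras show the pointer's tip a few mm short of the tab, by about 8–9 mm, so I'll close that gap.

Emit:
{"method": "arm_command", "body": {"motion": [[0,0,1.5,-4,0,0,0],[0,0,1.5,-4,0,0,0],[0,0,0,0,0,0,0]]}}

```text
clock: 6.5
position: [0.5128, -0.0122, 0.2622]
ee_rot: [0.971, 1.343, -0.969]
force: [2.5, 0.8, 5.4]
width: 0.14
```

```bash
cat >> h.py <<'E'
def check(y=-.01,crop=None):
    out=[]
    for c in ['scene','side']:
        d=get_image(c); P=cloud(d); m=tab(d,P)
        by=lambda q:q[...,0]*.042+q[...,1]
        q=P[(abs(P[...,2]-.053)<.0045)&(P[...,0]>.638)&(P[...,0]<.664)&(abs(P[...,1]-y)<.03)]
        r=rect(P,m)[1]; 
        print(c,'tab by',round(r[0]*.042+r[1],2),'ptr by med',np.round(np.median(by(q))*1000,2),len(q),'x',np.round(np.percentile(q[:,0],[5,95]),4) if len(q) else '',[(np.round(z['point'],4).tolist(),round(by(np.array(z['point']))*1000,1),round(z['p'],2)) for z in pinpoint(c,'pointer_tip')[:1]+pinpoint(c,'index_tab')[:1]])
        u=(200,270) if c=='scene' else (155,265)
        out.append(cv2.resize(cv2.cvtColor(d['frame'],cv2.COLOR_RGB2BGR)[u[0]:u[0]+60,u[1]+30:u[1]+90],(400,400),interpolation=cv2.INTER_CUBIC))
    if crop: cv2.imwrite('pics/'+crop,np.hstack(out))
E
python3 - <<'E'
from h import *
show(arm.observe()); check(crop='c3.png')
E
```

```text
t 6.5 pos [ 0.5128 -0.0122  0.2622] F [2.5 0.8 5.4] T [ 0.15 -0.54  0.02] w 12.9 q [0.07, 0.44, -0.2, 1.99, 0.13, 0.72, -1.46] 
 [[0.001, 0.949, 0.315], [-0.0, 0.315, -0.949], [-1.0, 0.001, 0.001]]
scene tab by 12.09 ptr by med 8.91 23 x [0.6469 0.6626] [([0.6698, -0.018, 0.0545], np.float64(10.1), 0.63), ([0.6777, -0.0167, 0.0316], np.float64(11.8), 0.67)]
side tab by 10.17 ptr by med 7.69 12 x [0.6543 0.6638] [([0.6735, -0.0167, 0.0505], np.float64(11.6), 0.97), ([0.6871, -0.0114, 0.0278], np.float64(17.5), 0.38)]
```

View pics/c3.png

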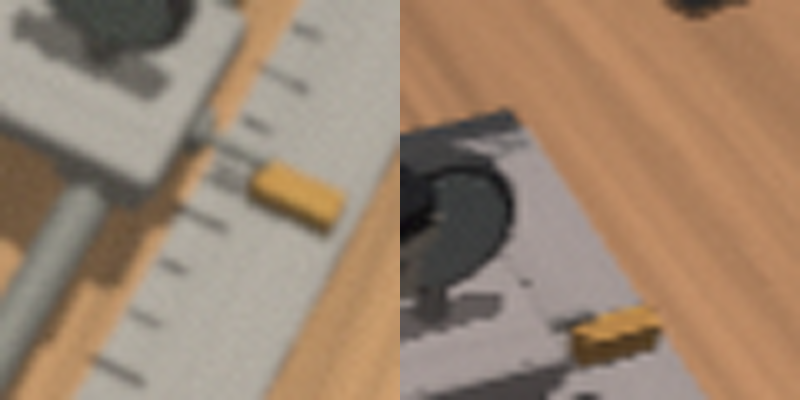

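Emit:
{"method": "arm_command", "body": {"motion": [[0,0,1.1,-2.8,0,0,0],[0,0,0,0,0,0,0],[0,0,0,0,0,0,0]]}}

```text
clock: 7.18
position: [0.5129, -0.0095, 0.2622]
ee_rot: [0.971, 1.342, -0.97]
force: [2.1, -0.2, 6.6]
width: 0.143
```

```bash
python3 - <<'E'
from h import *
show(arm.observe()); check()
E
```

```text
t 7.175 pos [ 0.5129 -0.0095  0.2622] F [ 2.1 -0.2  6.6] T [-0.01 -0.44  0.02] w 13.1 q [0.06, 0.44, -0.2, 1.99, 0.13, 0.72, -1.46] 
 [[0.001, 0.949, 0.315], [-0.0, 0.315, -0.949], [-1.0, 0.001, 0.001]]
scene tab by 11.76 ptr by med 11.93 26 x [0.6455 0.6624] [([0.6727, -0.0153, 0.053], np.float64(13.0), 0.59), ([0.6802, -0.0161, 0.0315], np.float64(12.5), 0.64)]
side tab by 10.33 ptr by med 10.1 11 x [0.6541 0.6621] [([0.6706, -0.0197, 0.0511], np.float64(8.5), 0.95), ([0.6832, -0.0161, 0.0271], np.float64(12.6), 0.4)]
```

The pointer and tab agree within 0.3 mm in both cameras. Now I'll tighten, about 53° clockwise.

Emit:
{"method": "arm_command", "body": {"motion": [[0,0,0,0,9,0,0],[0,0,0,0,9,0,0],[0,0,0,0,9,0,0],[0,0,0,0,9,0,0],[0,0,0,0,9,0,0]]}}

```text
clock: 8.1
position: [0.5129, -0.009, 0.2623]
ee_rot: [1.548, 0.948, -1.545]
force: [1.7, 1.7, 4.9]
width: 0.142
```

Emit:
{"method": "arm_command", "body": {"motion": [[0,0,0,0,8,0,0],[0,0,0,0,0,0,0],[0,0,0,0,0,0,0]]}}

```text
clock: 8.48
position: [0.513, -0.0089, 0.2623]
ee_rot: [1.64, 0.859, -1.637]
force: [2.5, 2.1, 5.9]
width: 0.142
```

```bash
python3 - <<'E'
from h import *
s=arm.observe();show(s); M=R.from_rotvec(s['ee_rot']).as_matrix(); print('bar angle',np.degrees(np.arctan2(M[1,1],M[0,1])),'clamp est',.6-np.arctan2(M[1,1],M[0,1])-.042); check()
E
```

```text
t 8.475 pos [ 0.513  -0.0089  0.2623] F [2.5 2.1 5.9] T [ 0.55 -0.51  0.02] w 13.1 q [-0.12, 0.43, 0.04, 2.01, -0.03, 0.71, -2.23] 
 [[0.002, 0.823, -0.568], [0.0, -0.568, -0.823], [-1.0, 0.001, -0.001]]
bar angle -34.64309893463698 clamp est 1.1626361395035552
scene tab by 11.79 ptr by med 11.91 22 x [0.646  0.6628] [([0.4036, 0.0127, 0.0017], np.float64(29.7), 0.62), ([0.6774, -0.0187, 0.0308], np.float64(9.8), 0.64)]
side tab by 10.34 ptr by med 11.19 11 x [0.6548 0.6631] [([0.6703, -0.0182, 0.0516], np.float64(10.0), 0.9), ([0.6825, -0.0147, 0.026], np.float64(14.0), 0.48)]
```

Emit:
{"method": "arm_command", "body": {"motion": [[0,0,0,0,3,0,0],[0,0,0,0,0,0,0],[40,0,0,0,0,0,0],[50,0,0,0,0,0,0],[50,-15,0,0,0,0,0]]}}

```text
clock: 9.4
position: [0.5117, -0.0088, 0.2761]
ee_rot: [1.671, 0.825, -1.678]
force: [0.4, 0.2, 0.2]
width: 0.42
```

Emit:
{"method": "arm_command", "body": {"motion": [[50,-35,0,0,0,0,0],[50,-45,0,0,0,0,0],[91.8,-45,0,0,0,0,0],[91.8,0,0,0,0,0,0]]}}

```text
clock: 9.9
position: [0.5132, -0.0086, 0.406]
ee_rot: [1.679, 0.821, -1.667]
force: [0.7, 0.1, -1.2]
width: 0.715
```

```bash
python3 - <<'E'
from h import *
s,d=wrist(); show(s); P=cloud(d); save(d,'w4.png')
m=(P[...,2]>.108)&(P[...,2]<.122)&(abs(P[...,0]-.513)<.03)&(abs(P[...,1]+.009)<.03)
print('bartop',rect(P,m)); check()
for c in ['scene','side','wrist']:
    if c!='wrist': d=get_image(c); P=cloud(d)
    else: wrist()
    print(c,[(t,np.round(r['point'],4).tolist(),round(r['p'],2)) for t in ['shutter_grip','lamp'] for r in pinpoint(c,t)[:1]])
d=get_image('side'); P=cloud(d)
# shutter bar top in lamp frame guess
b=np.radians(-2.4); ux=np.array([np.cos(b),np.sin(b),0]); n=-np.sin(np.radians(35))*ux+np.array([0,0,np.cos(np.radians(35))]); uy=np.array([-np.sin(b),np.cos(b),0]); f=np.cross(uy,n)
g=np.array([.4985,.221,.1135])
q=(P-g); h=q@n; m=(h>.006)&(h<.02)&(np.linalg.norm(q,axis=-1)<.035)
print('n',n,'f',f,'bar pts',m.sum(), cv2.minAreaRect((np.stack([q[m]@f,q[m]@uy],1)*1000).astype(np.float32)))
# lamp top / sides
m=clean((abs(P[...,2]-.22)<.004)&(abs(P[...,1]-.22)<.12)&(abs(P[...,0]-.6)<.12)); print('towertop',rect(P,m))
d=get_image('scene'); P=cloud(d)
m=clean((abs(P[...,2]-.22)<.004)&(abs(P[...,1]-.22)<.12)&(abs(P[...,0]-.6)<.12)); print('towertop',rect(P,m))
E
```

```text
t 9.9 pos [ 0.5132 -0.0086  0.406 ] F [ 0.7  0.1 -1.2] T [0.13 0.01 0.01] w 65.6 q [-0.15, 0.25, 0.08, 1.85, -0.02, 1.04, -2.29] 
 [[0.007, 0.792, -0.61], [0.001, -0.61, -0.792], [-1.0, 0.005, -0.005]]
bartop ([[492.29998779296875, -1.2999999523162842], [525.5, -26.700000762939453], [533.0999755859375, -16.799999237060547], [499.8999938964844, 8.600000381469727]], array([512.7,  -9.1]), array([12.5, 41.9]), 52.57, 791)
scene tab by 11.08 ptr by med 10.68 26 x [0.6461 0.6626] [([0.6706, -0.0145, 0.0495], np.float64(13.7), 0.84), ([0.4991, 0.2244, 0.116], np.float64(245.4), 0.61)]
side tab by 10.95 ptr by med 10.82 10 x [0.6542 0.6623] [([0.6746, -0.0141, 0.0506], np.float64(14.2), 0.98), ([0.6845, -0.0136, 0.0287], np.float64(15.1), 0.51)]
scene [('shutter_grip', [0.5015, 0.2256, 0.1149], 0.49), ('lamp', [0.5632, 0.2184, 0.0005], 0.9)]
side [('shutter_grip', [0.4972, 0.221, 0.1114], 0.49), ('lamp', [0.5603, 0.2195, 0.0039], 0.6)]
wrist [('lamp', [0.562, 0.2194, 0.0008], 0.81)]
n [-0.57307331  0.02401889  0.81915204] f [ 0.81843351 -0.03430253  0.57357644] bar pts 2 ((-17.051918029785156, -6.476932048797607), (1.8465280532836914, 0.0), -157.01132202148438)
towertop ([[435.1000061035156, 10.699999809265137], [569.2000122070312, -49.400001525878906], [832.7999877929688, 539.5], [698.7000122070312, 599.5]], array([634. , 275.1]), array([645.1, 146.9]), 65.88, 81)
towertop ([[512.2000122070312, 547.4000244140625], [614.5999755859375, -437.79998779296875], [743.0999755859375, -424.5], [640.7000122070312, 560.7000122070312]], array([627.6,  61.5]), array([129.2, 990.5]), 5.93, 2640)
```

The clamp is tight: the bar sits at −37.4°, so about 1.2 rad. The pointer is still over the tab. On to the shutter.

```bash
cat >> h.py <<'E'
def frame(bdeg=-2.4):
    b=np.radians(bdeg); c,s_=np.cos(np.radians(35)),np.sin(np.radians(35)); ux=np.array([np.cos(b),np.sin(b),0]); uy=np.array([-np.sin(b),np.cos(b),0]); n=-s_*ux+np.array([0,0,c]); return np.cross(uy,n),uy,n
E
python3 - <<'E'
from h import *
f,uy,n=frame(); s=arm.observe(); g=np.array([.498,.222,.114])
M=R.from_rotvec(s['ee_rot']).as_matrix()
print('shift',M.T@(np.array([.355,.228,.390])-s['position'])*1000)
print(need(s,g+.09*n,-np.sin(.55)*f+np.cos(.55)*uy,-n))
E
```

```text
shift [  11.69253082 -268.96091841  -91.30268922]
(array([  83.7, -268.7,  -91.5]), array([-64.51,   1.18,  36.98]))
```

Emit:
{"method": "arm_command", "body": {"motion": [[91.8,0,-53.8,-18.3,0,0,0],[91.8,0,-53.8,-18.3,0,0,0],[91.8,0,-53.8,-18.3,0,0,0],[91.8,5,-53.8,-18.3,0,0,0],[91.8,6,-53.8,-18.3,0,0,0]]}}

```text
clock: 11.42
position: [0.395, 0.1724, 0.3961]
ee_rot: [1.667, 0.821, -1.675]
force: [0.5, 0.2, -0.8]
width: 0.999
```

Emit:
{"method": "arm_command", "body": {"motion": [[91.8,0,0,0,-8.1,0.1,4.6],[91.8,0,0,0,-8.1,0.1,4.6],[91.8,0,0,0,-8.1,0.1,4.6],[91.8,0,0,0,-8.1,0.2,4.6],[91.8,0,0,0,-8.1,0.2,4.6]]}}

```text
clock: 12.05
position: [0.3958, 0.1716, 0.3961]
ee_rot: [1.228, 0.878, -0.939]
force: [0.6, -0.6, -0.7]
width: 1.0
```

Emit:
{"method": "arm_command", "body": {"motion": [[91.8,0,0,0,-8.1,0.1,4.6],[91.8,0,0,0,-8.1,0.1,4.6],[91.8,0,0,0,-8.1,0.1,4.6],[91.8,0,0,0,0,0,0]]}}

```text
clock: 12.55
position: [0.3953, 0.1712, 0.3959]
ee_rot: [0.946, 0.858, -0.528]
force: [0.1, -0.1, -0.0]
width: 1.002
```

```bash
python3 - <<'E'
from h import *
f,uy,n=frame(); s,d=wrist(); show(s); save(d,'w5.png'); P=cloud(d); g=np.array([.498,.222,.114]); z=d['range_z']>0
print(need(s,g+.09*n,-np.sin(.55)*f+np.cos(.55)*uy,-n))
q=P-g; h=q@n; m=z&(h>.009)&(h<.02)&(np.linalg.norm(q,axis=-1)<.04)
print('bar (f,uy) mm',m.sum(), cv2.minAreaRect((np.stack([q[m]@f,q[m]@uy],1)*1000).astype(np.float32)) if m.sum() else '', 'h', np.percentile(h[m],[50,95]) if m.sum() else '')
k=P[z&(abs(h+.032)<.008)&(abs(q@uy)<.06)&(abs(q@f)<.06)]
for _ in range(6):
    c0=k.mean(0);nn=np.linalg.svd(k-c0,full_matrices=False)[2][2]; nn*=np.sign(nn[2]); e=(k-c0)@nn; k=k[abs(e)<max(.002,1.5*np.std(e))]
print('slope n',nn,'yaw deg',np.degrees(np.arctan2(-nn[1],-nn[0])),'tilt',np.degrees(np.arccos(nn[2])),len(k),'knob axis height above face:',(g-c0)@nn)
print([(t,np.round(r['point'],4).tolist(),round(r['p'],2)) for t in ['shutter_grip','lamp'] for r in pinpoint('wrist',t)[:1]])
E
```

```text
t 12.55 pos [0.3953 0.1712 0.3959] F [ 0.1 -0.1 -0. ] T [ 0.    0.72 -0.05] w 92.0 q [-0.89, -0.0, 0.18, 2.27, 0.83, 0.57, -2.41] 
 [[0.568, 0.72, 0.398], [-0.03, 0.501, -0.865], [-0.822, 0.48, 0.306]]
(array([ 39.6, -37.8, -88.9]), array([0.54, 0.12, 0.44]))
bar (f,uy) mm 413 ((11.754386901855469, 7.794768333435059), (19.85647964477539, 13.810815811157227), 29.443405151367188) h [0.0134532  0.01478144]
slope n [-0.5701175   0.04044084  0.82056723] yaw deg -4.0574353140267325 tilt 34.85838429671879 10871 knob axis height above face: 0.03184236574370178
[('shutter_grip', [0.5019, 0.2227, 0.1143], 0.81), ('lamp', [0.5679, 0.2194, 0.0014], 0.56)]
```

View pics/w5.png

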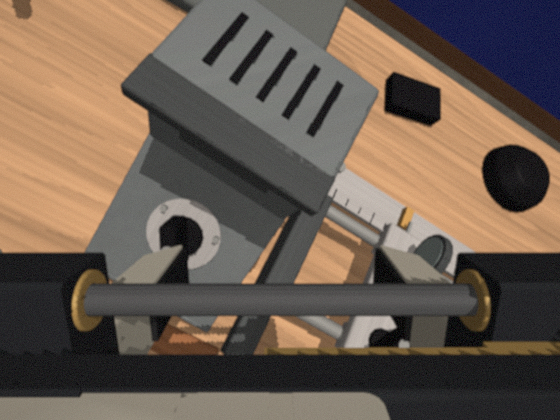

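The view shows the knob at (180,235), partly hidden by a finger. The last joint is near its range in this direction, so I'll take the half-turned grasp.

Emit:
{"method": "arm_command", "body": {"motion": [[91.8,-10,0,-18,-10.3,0,0],[91.8,0,0,-18,-10.3,0,0],[91.8,0,0,-18,-10.3,0,0],[91.8,0,0,0,-10.3,0,0],[91.8,0,0,0,-10.3,0,0]]}}

```text
clock: 13.32
position: [0.3624, 0.2128, 0.3835]
ee_rot: [0.117, 0.963, -0.097]
force: [-0.0, 0.6, -0.7]
width: 1.0
```

Emit:
{"method": "arm_command", "body": {"motion": [[91.8,0,0,0,-10.3,0,0],[91.8,0,0,0,-10.3,0,0],[91.8,0,0,0,-10.3,0,0],[91.8,0,0,0,-10.3,0,0],[91.8,0,0,0,-10.3,0,0]]}}

```text
clock: 13.95
position: [0.3626, 0.2126, 0.3836]
ee_rot: [-0.709, 0.93, 0.338]
force: [-0.7, -0.5, -0.2]
width: 0.999
```

Emit:
{"method": "arm_command", "body": {"motion": [[91.8,0,0,0,-10.3,0,0],[91.8,0,0,0,-10.3,0,0],[91.8,0,0,0,-10.3,0,0],[91.8,0,0,0,-10.3,0,0],[91.8,0,0,0,-10.3,0,0]]}}

```text
clock: 14.58
position: [0.3626, 0.2126, 0.3836]
ee_rot: [-1.525, 0.754, 0.773]
force: [0.4, -0.0, -0.6]
width: 0.998
```

Emit:
{"method": "arm_command", "body": {"motion": [[91.8,0,0,0,-10.3,0,0],[91.8,0,0,0,-10.3,0,0],[91.8,0,0,0,-5,0,0],[91.8,0,0,0,0,0,0]]}}

```text
clock: 15.08
position: [0.3625, 0.2126, 0.3836]
ee_rot: [-1.917, 0.606, 0.984]
force: [0.4, -0.6, -0.3]
width: 1.001
```

```bash
cat >> h.py <<'E'
def shut(g,yaw=-3,fn=None):
    f,uy,n=frame(yaw); s,d=wrist(); show(s); P=cloud(d); z=d['range_z']>0
    if fn: save(d,fn)
    q=P-g; h=q@n; m=z&(h>.009)&(h<.019)&(np.linalg.norm(q,axis=-1)<.04)
    if m.sum(): print('bar (f,uy) mm',m.sum(), cv2.minAreaRect((np.stack([q[m]@f,q[m]@uy],1)*1000).astype(np.float32)), 'h', np.percentile(h[m],[50,95]))
    k=P[z&(abs(h+.032)<.008)&(abs(q@uy)<.06)&(abs(q@f)<.06)]
    for _ in range(6):
        c0=k.mean(0);nn=np.linalg.svd(k-c0,full_matrices=False)[2][2]; nn*=np.sign(nn[2]); e=(k-c0)@nn; k=k[abs(e)<max(.002,1.5*np.std(e))]
    print('yaw',np.degrees(np.arctan2(-nn[1],-nn[0])),'tilt',np.degrees(np.arccos(nn[2])),len(k),'h',(g-c0)@nn)
    t=P[z&(abs(P[...,2]-.22)<.005)&(abs(P[...,1]-.22)<.1)]
    print('top',cv2.minAreaRect((t[:,:2]*1000).astype(np.float32)) if len(t)>20 else '',len(t))
    print([(t,np.round(r['point'],4).tolist(),round(r['p'],2)) for t in ['shutter_grip','lamp'] for r in pinpoint('wrist',t)[:1]])
    return s,f,uy,n
E
python3 - <<'E'
from h import *
g=np.array([.4985,.222,.114]); s,f,uy,n=shut(g,fn='w6.png')
print(need(s,g+.09*n,-np.sin(.55)*f+np.cos(.55)*uy,-n))
E
```

```text
t 15.075 pos [0.3625 0.2126 0.3836] F [ 0.4 -0.6 -0.3] T [ 0.18  0.55 -0.  ] w 91.9 q [-0.94, 0.02, 0.07, 2.29, 0.88, 0.63, 0.54] 
 [[0.568, -0.721, -0.397], [-0.03, -0.5, 0.865], [-0.822, -0.48, -0.306]]
bar (f,uy) mm 1002 ((0.7256546020507812, 2.1216259002685547), (43.761863708496094, 14.313055038452148), 30.88052749633789) h [0.01386785 0.01531018]
yaw -3.937520390967451 tilt 34.974310139562725 14684 h 0.03169363515464027
top ((545.8741455078125, 228.01634216308594), (118.33670806884766, 246.1231231689453), 64.2083511352539) 4821
[('shutter_grip', [0.4996, 0.2229, 0.116], 0.78), ('lamp', [0.5644, 0.2186, 0.0039], 0.63)]
(array([49.6, 27.8, 37.3]), array([ 1.  ,  0.15, -0.28]))
```

The bar's top fits 44×14 mm at rest angle, so the knob is located. I'll go to the 90 mm standoff, then in.

```bash
python3 - <<'E'
from h import *
f,uy,n=frame(-3.5); s=arm.observe(); g=np.array([.4992,.2241,.1144])
print(need(s,g,-np.sin(.545)*f+np.cos(.545)*uy,-n))
E
```

```text
(array([139.7,  25.1,  39.2]), array([ 1.68,  0.4 , -0.11]))
```

Emit:
{"method": "arm_command", "body": {"motion": [[91.8,0,25.1,39.2,0,0,0],[60,15,0,0,1.7,0.4,0],[55,35,0,0,0,0,0],[55,25,0,0,0,0,0],[55,0,0,0,0,0,0]]}}

```text
clock: 15.85
position: [0.3717, 0.2308, 0.2968]
ee_rot: [-1.897, 0.623, 0.965]
force: [0.1, -1.2, -0.5]
width: 0.628
```

```bash
python3 - <<'E'
from h import *
g=np.array([.4992,.2241,.1144]); s,f,uy,n=shut(g,-3.5,fn='w7.png')
print(need(s,g,-np.sin(.545)*f+np.cos(.545)*uy,-n))
E
```

```text
t 15.85 pos [0.3717 0.2308 0.2968] F [ 0.1 -1.2 -0.5] T [0.15 0.56 0.01] w 57.7 q [-0.96, 0.22, 0.08, 2.36, 1.23, 0.49, 0.07] 
 [[0.57, -0.732, -0.372], [-0.038, -0.476, 0.878], [-0.821, -0.487, -0.3]]
bar (f,uy) mm 1646 ((-0.5662860870361328, -0.19242095947265625), (43.41487121582031, 13.805212020874023), 31.0872802734375) h [0.0138533  0.01520706]
yaw -3.820872280314547 tilt 35.06375364198054 19563 h 0.03169747223585017
top ((416.96240234375, 205.4794158935547), (41.37000274658203, 137.5186004638672), 24.975061416625977) 20538
[('shutter_grip', [0.5006, 0.2242, 0.1114], 0.97), ('lamp', [0.5621, 0.217, 0.0044], 0.95)]
(array([63.6, -0.8,  1.1]), array([ 0.11, -0.1 , -0.23]))
```

View pics/w7.png

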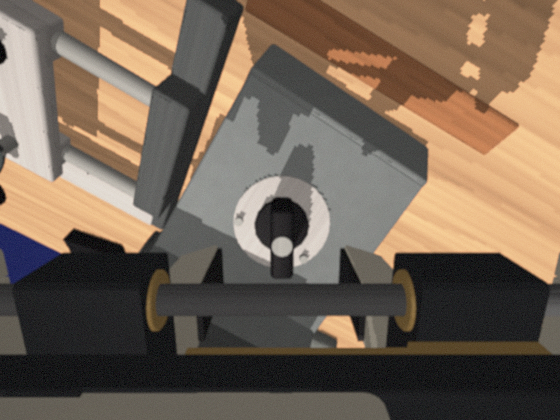

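The bar stands at (282,235), midway between the fingers and square to them, so I'm going in.

Emit:
{"method": "arm_command", "body": {"motion": [[55,22,0,0.5,0,0,0],[55,25,-0.5,0.5,0,0,0],[55,15,0,0,0,0,0],[55,0,0,0,0,0,0]]}}

```text
clock: 16.5
position: [0.4069, 0.2302, 0.2473]
ee_rot: [-1.897, 0.619, 0.964]
force: [0.1, -0.5, -0.0]
width: 0.597
```

Emit:
{"method": "arm_command", "body": {"motion": [[30,0,0,0,0,0,0],[0,0,0,0,0,0,0],[0,0,0,0,0,0,0],[0,0,0,0,0,0,0]]}}

```text
clock: 17.0
position: [0.4068, 0.2301, 0.2472]
ee_rot: [-1.897, 0.619, 0.965]
force: [-0.2, -0.3, 0.4]
width: 0.208
```

```bash
python3 - <<'E'
from h import *
s=arm.observe(); show(s); f,uy,n=frame(-3.5); g=np.array([.4992,.2241,.1144]); print(need(s,g,-np.sin(.545)*f+np.cos(.545)*uy,-n))
E
```

```text
t 17.0 pos [0.4068 0.2301 0.2472] F [-0.2 -0.3  0.4] T [0.15 0.53 0.02] w 19.1 q [-0.92, 0.36, 0.13, 2.36, 1.56, 0.41, -0.22] 
 [[0.572, -0.73, -0.374], [-0.035, -0.477, 0.878], [-0.82, -0.489, -0.298]]
(array([ 2.9,  0.5, -0.1]), array([ 0.14,  0.01, -0.06]))
```

Emit:
{"method": "arm_command", "body": {"motion": [[0,0,0,0,0,0,0],[0,0,0,0,0,0,0],[0,0,0,0,8,0,0],[0,0,0,0,9,0,0],[0,0,0,0,9,0,0]], "newtons": 25}}

```text
clock: 17.62
position: [0.4071, 0.2294, 0.2473]
ee_rot: [-1.489, 0.768, 0.743]
force: [-1.7, -2.2, 5.7]
width: 0.153
```

Emit:
{"method": "arm_command", "body": {"motion": [[0,0,0,0,9,0,0],[0,0,0,0,9,0,0],[0,0,0,0,9,0,0],[0,0,0,0,8,0,0],[0,0,0,0,0,0,0]]}}

```text
clock: 18.25
position: [0.4072, 0.2295, 0.2473]
ee_rot: [-0.938, 0.895, 0.449]
force: [-3.3, -1.4, 6.9]
width: 0.15
```

```bash
cat >> h.py <<'E'
def ang(s,yaw=-3.5):
    f,uy,n=frame(yaw); y=R.from_rotvec(s['ee_rot']).as_matrix()[:,1]; a=np.arctan2(y@uy,y@f); a=(a+np.pi/2)%np.pi-np.pi/2; print('bar rad',a,'shutter est',.55-a)
E
python3 - <<'E'
from h import *
s=arm.observe(); show(s); ang(s)
E
```

```text
t 18.25 pos [0.4072 0.2295 0.2473] F [-3.3 -1.4  6.9] T [-0.52  0.09 -0.26] w 13.8 q [-0.86, 0.36, 0.06, 2.35, 1.56, 0.43, -1.28] 
 [[0.572, -0.679, 0.46], [-0.037, 0.539, 0.841], [-0.819, -0.499, 0.284]]
bar rad -0.5198705874461007 shutter est 1.0698705874461008
```

Emit:
{"method": "arm_command", "body": {"motion": [[0,0,0,0,3,0,0],[0,0,0,0,0,0,0],[0,0,0,0,0,0,0],[0,0,0,0,0,0,0],[0,0,0,0,0,0,0]]}}

```text
clock: 18.88
position: [0.4071, 0.2295, 0.2473]
ee_rot: [-0.892, 0.902, 0.425]
force: [-1.8, -2.8, 5.6]
width: 0.145
```

```bash
python3 - <<'E'
from h import *
s=arm.observe(); show(s); ang(s); check()
E
```

```text
t 18.875 pos [0.4071 0.2295 0.2473] F [-1.8 -2.8  5.6] T [-0.74 -0.01 -0.04] w 13.4 q [-0.86, 0.36, 0.06, 2.35, 1.56, 0.43, -1.33] 
 [[0.573, -0.655, 0.493], [-0.037, 0.58, 0.814], [-0.819, -0.484, 0.308]]
bar rad -0.5692390871170936 shutter est 1.1192390871170936
scene tab by 11.76 ptr by med 11.74 23 x [0.6461 0.6627] [([0.6805, -0.0189, 0.0312], np.float64(9.7), 0.63)]
side tab by 10.26 ptr by med 10.93 11 x [0.6542 0.6633] [([0.6739, -0.0143, 0.0532], np.float64(14.0), 0.81), ([0.6826, -0.0093, 0.0243], np.float64(19.4), 0.57)]
```

The shutter is at its stop: about 1.1 rad with reaction torque. I'll hold it, ease back with the spring, let go and retreat.

Emit:
{"method": "arm_command", "body": {"motion": [[0,0,0,0,0,0,0],[0,0,0,0,0,0,0],[0,0,0,0,0,0,0],[0,0,0,0,-9,0,0],[0,0,0,0,-9,0,0]]}}

```text
clock: 19.8
position: [0.4071, 0.2295, 0.2473]
ee_rot: [-1.183, 0.847, 0.579]
force: [-2.6, -2.4, 6.3]
width: 0.153
```

Emit:
{"method": "arm_command", "body": {"motion": [[0,0,0,0,-9,0,0],[0,0,0,0,-9,0,0],[0,0,0,0,-9,0,0],[0,0,0,0,-9,0,0],[0,0,0,0,-9,0,0]]}}

```text
clock: 20.42
position: [0.4072, 0.2294, 0.2473]
ee_rot: [-1.887, 0.625, 0.957]
force: [-2.1, -1.9, 6.8]
width: 0.148
```

Emit:
{"method": "arm_command", "body": {"motion": [[60,0,0,0,0,0,0],[60,0,0,0,0,0,0],[60,0,0,0,0,0,0],[60,0,0,0,0,0,0],[60,-20,0,0,0,0,0]]}}

```text
clock: 21.05
position: [0.3956, 0.2304, 0.2629]
ee_rot: [-1.882, 0.628, 0.956]
force: [-0.2, 0.3, 1.8]
width: 0.629
```

Emit:
{"method": "arm_command", "body": {"motion": [[60,-30,0,0,0,0,0],[60,-30,0,0,0,0,0],[60,-40,0,0,0,0,0],[60,-20,0,0,0,0,0],[60,0,0,0,0,0,0]]}}

```text
clock: 21.68
position: [0.3266, 0.2353, 0.3627]
ee_rot: [-1.88, 0.623, 0.956]
force: [0.3, -0.0, -0.7]
width: 0.658
```

```bash
python3 - <<'E'
from h import *
g=np.array([.4992,.2241,.1144]); shut(g,-3.5); check()
E
```

```text
t 21.675 pos [0.3266 0.2353 0.3627] F [ 0.3 -0.  -0.7] T [ 0.2   0.59 -0.02] w 60.4 q [-1.04, 0.04, 0.04, 2.34, 0.94, 0.67, 0.3] 
 [[0.573, -0.736, -0.361], [-0.033, -0.461, 0.887], [-0.819, -0.496, -0.288]]
bar (f,uy) mm 902 ((-0.25812530517578125, -0.235931396484375), (43.28926467895508, 13.879755973815918), 30.644378662109375) h [0.01383261 0.01520538]
yaw -3.962004553133202 tilt 34.96330089293694 13457 h 0.031771463481763275
top ((485.5376892089844, 223.68283081054688), (70.08973693847656, 209.3472442626953), 84.90564727783203) 1335
[('shutter_grip', [0.4997, 0.2234, 0.1138], 0.95), ('lamp', [0.5626, 0.2181, 0.006], 0.6)]
scene tab by 11.77 ptr by med 11.68 24 x [0.6464 0.6626] [([0.6725, -0.0118, 0.0556], np.float64(16.4), 0.84), ([0.6777, -0.0192, 0.0308], np.float64(9.3), 0.4)]
side tab by 9.55 ptr by med 10.37 10 x [0.654  0.6632] [([0.671, -0.0155, 0.0493], np.float64(12.7), 0.86), ([0.6856, -0.0166, 0.0257], np.float64(12.2), 0.64)]
```

```bash
python3 -c "
from h import *
print(arm.sign_off())"
```

```text
the job is handed in; nothing more can be done
None
```

I completed the whole task in about 22 s of the 66 s allowed and handed it in; no verdict comes back.

- **Carriage:** I slid it about 215 mm by its clamp knob. In the last check the pointer was within 1 mm of the tab's middle in both cameras' depth images. The networks' `pointer_tip` and `index_tab` points scattered by several mm more. I trusted the depth images.
- **Clamp:** The knob's bar measured −37°, which is about 1.2 rad (tight). It started at about 0.24 rad, not 0, so I turned it about 56°. I did not re-measure it after the shutter step.
- **Shutter:** I turned it to about 1.1 rad, with clear reaction torque at the stop, and held it there for over 0.5 s. I eased it back with the spring and let go. The bar then measured 30.6°, against 31.1° at rest before.
- **Hand-in state:** The gripper was retreated clear of everything and the measured force was near zero.
- **Bystanders:** I did not re-measure their positions at the end. The arm's path never went near them, and I saw no unexpected contact forces.

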